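# Find the binding drill fixture and load the good one

## Robot

A 6-joint arm with a two-finger parallel gripper is mounted at the origin on the work surface. World frame = base frame: x ahead of the robot, y to its left, z up, the work surface at z = 0. Lengths are in m, angles in rad, forces in N, time in s.
With the tool pointing down it reaches from about 0.325 to 0.9 m from the base axis. Payload 6.1 kg.
Tool frame: the origin (TCP) lies midway between the tips of the shut fingers; the grasp point (between the pads) lies 19 mm behind it; z points along the fingers, y is the line along which they close (so a half turn about z gives the same grasp; the last joint's range is limited). The gripper opens to 87 mm and grips with 3 to 60 N. Pads are 19 mm wide; open, the fingers measure 117 mm over their backs; the gripper's body (75 mm by 190 mm) begins 51 mm behind the grasp point.
Start: joints at [1.188, 0.22, 1.526, -0, 1.395, -0.126], TCP at [0.159, 0.604, 0.223] pointing down, gripper open.
Joint ranges: [-2.98, 2.98], [-0.91, 2.08], [0.09, 2.57], [-1.24, 4.39], [0.2, 2.65], [-2.68, 2.68]. Speed limits (rad/s): [2.57, 2.57, 3.01, 3.14, 3.14, 3.14].

## Interface

Orientations are given as a rotation vector (axis times angle).
In Python, from station import arm gives the robot as it stands.
- The arm moves only by the tool play_rows, never from a script. Its argument "moves" is a list of rows, each a list of 7 numbers: the closure in counts, from 0 (fully open) to 255 (shut), then the shift along the tool's x, y, z in units of 50 mm (1.0 is 50 mm), then the turn, a rotation vector about the tool's x, y, z in degrees. A call has 1 to 5 rows; each row is the pose to reach, as a shift and turn from the pose commanded when the call began, along the tool's axes at that moment; what a row does not reach only later rows make up. A row lasts 1/10 s, in which the tool goes at most 50 mm and 8.59 degrees, less where a joint would pass 70% of its speed; a pose out of reach is approached as far as the arm can. A call with a gripper value outside its range is refused whole. The fingers move at their own pace and stop on an object; "force" is the grip in N (left out, the last holds). Time passes only in rows, so rows that repeat a pose let the fingers close. It gives the time, the measured TCP pose, the force, the opening and the grip force at its end, in the units of the state.
- arm.observe(): the state, without advancing time (a new reading comes with each control period).
- arm.read_camera(name): name is "scene" or "top" or "wrist"; returns a dict with "frame" (384x512x3 uint8, red, green, blue), "fov_y" (degrees; the focal length in pixels is half the picture's height over the tangent of half this angle, whatever the lens; pixels are square), "cx", "cy" (the principal point, pixels), "k1" (the pictures are not rectified: a ray, as slopes to the right and down, at radius r is drawn at 1 + k1 r^2 times it, then the intrinsics apply), "xyz" and "attitude" of the camera in the world. Camera axes: x right, y down, z forward; pixel columns grow to the right and rows downward; lengths in m; the calibration is good to about 2 mm. A picture is of the moment at which its call begins. There is no depth.
- arm.finish_job(): hands the job in; it is judged then, once.
Trained networks look in the newest picture that a camera, given by its name, has taken for a name from the list of things; names that differ only in an ending like _2 or _b are one class to them, and where a whole thing is asked for, a point or a joint stands for the part that bears it (a point fixed in the world has none). Each returns a list of dicts, best first, with "score" (0 to 1); they miss things now and then, are a little off and sometimes report something else, mostly with a low value. They report only what shows in the picture. A call takes as long as a camera call. They do not tell look-alikes from the thing itself.
- arm.find_in(thing, camera): "bbox" ([left, top, right, bottom] in pixels, round what is visible of it).
- arm.cut_out(thing, camera): "pixels" (384x512 bool, what is visible of it) and "bbox" ([left, top, right, bottom] in pixels, round what is visible of it).
The state is a dict: "time": time; "q": joint angles; "joint_vel": joint speeds; "effort": joint torques, N m; "ee_pos": TCP position; "ee_rot": TCP orientation; "force": force on the tool from outside, world axes, zero at the start; "ft_torque": the same for the moment, N m; "grip_width": finger opening in m; "finger_force": force on a finger pad.
Only numpy, scipy, OpenCV 4.12 (cv2) and the standard library are available. Lean on these libraries where they do the work, as an engineer would, in place of code of your own. Each camera call takes 0.05 s, during which the arm holds its last target. There are 200 camera calls.

## Task

Two hinged-leaf drill fixtures stand on the bench, and the hinge of one of them binds: first swing each leaf through its arc until it leans back fully open, feeling which one is stiff. Then turn the hexagonal bar until its marked flat is on top, lay it home in the cradle of the fixture whose leaf swings freely, marked flat still up and centred along the cradle, and swing that leaf fully shut over it. Leave the stiff leaf standing fully open as a sign for repair, and leave the other things on the bench where they are.

Things in the scene. Friction and masses are not known exactly. Their poses are not given: they have to be found in the camera images.
- fixture_p: one of two identical dark steel drill fixtures screwed to the bench, base 155 x 160 x 12 mm, cradle and hinged leaf on top. Origin: on the bench surface below the cradle's middle; z up, x away from the robot towards the hinge, y along the cradle and the hinge axis. One fixture's hinge swings freely, the other's binds; which is not told
- fixture_k: one of two identical dark steel drill fixtures screwed to the bench, base 155 x 160 x 12 mm, cradle and hinged leaf on top. Origin: on the bench surface below the cradle's middle; z up, x away from the robot towards the hinge, y along the cradle and the hinge axis. One fixture's hinge swings freely, the other's binds; which is not told
- leaf_p (a joint): hinge angle of the leaf of fixture_p: 0 shut, level over the cradle; grows as its front rises; 1.57 upright; 1.9 fully open, leaning back on its stop. Leaf 0.3 kg. Free hinge (0.01 N m): let go below upright it falls shut, beyond upright it falls back. Binding hinge (0.6 N m, some 4 N more at the tab): stays where let go
- leaf_k (a joint): hinge angle of the leaf of fixture_k: 0 shut, level over the cradle; grows as its front rises; 1.57 upright; 1.9 fully open, leaning back on its stop. Leaf 0.3 kg. Free hinge (0.01 N m): let go below upright it falls shut, beyond upright it falls back. Binding hinge (0.6 N m, some 4 N more at the tab): stays where let go
- leaf_p_tab (a point): point in the tab of the leaf of fixture_p, 155 mm from the hinge axis. The tab, 24 mm wide along the hinge axis and 12 mm thick, runs from 120 to 180 mm from that axis, at height 70 mm when shut: pinch it across its width. The leaf plate behind it: aluminium, 100 mm wide, 8 mm thick, 4 mm clear over a bar lying home
- leaf_k_tab (a point): point in the tab of the leaf of fixture_k, 155 mm from the hinge axis. The tab, 24 mm wide along the hinge axis and 12 mm thick, runs from 120 to 180 mm from that axis, at height 70 mm when shut: pinch it across its width. The leaf plate behind it: aluminium, 100 mm wide, 8 mm thick, 4 mm clear over a bar lying home
- seat_p (a point): middle of the cradle of fixture_p, 42 mm above the bench: where the axis of a bar lying home passes, along the fixture's y. Two saddles at y = +-55 mm, each 30 mm long, carry it: floor at height 22 mm, lips up to 36 mm with 50 mm between them (x +-25 mm). The 80 mm between the saddles is open down to height 12 mm, room for fingers
- seat_k (a point): middle of the cradle of fixture_k, 42 mm above the bench: where the axis of a bar lying home passes, along the fixture's y. Two saddles at y = +-55 mm, each 30 mm long, carry it: floor at height 22 mm, lips up to 36 mm with 50 mm between them (x +-25 mm). The 80 mm between the saddles is open down to height 12 mm, room for fingers
- hinge_p (a point): middle of the hinge axis of fixture_p, 75 mm from the origin in x and 70 mm above the bench, between two ears (64 to 86 mm in x, 55 to 69 mm either side, up to 80 mm high)
- hinge_k (a point): middle of the hinge axis of fixture_k, 75 mm from the origin in x and 70 mm above the bench, between two ears (64 to 86 mm in x, 55 to 69 mm either side, up to 80 mm high)
- bar: aluminium hexagonal bar, 40 mm across flats, 46 mm across corners, 150 mm long, 0.44 to 0.72 kg, lying on one flat. Origin: middle of the bar, on its axis; y along its length. It can be tipped over an edge onto its next flat; at the start its axis is 20 mm above the mat's top
- bar_mark (a point): middle of the marked flat of the bar, 20 mm from its axis: a scribed line along the flat and two drilled dimples 12 mm across, 50 mm apart. Its z axis points out of that flat, its y along the bar. At the start the marked flat is the upper sloping one on the side away from the robot, one flat from the top
- mat: black rubber mat 180 (x) x 170 (y) x 4 mm, fixed, on which the bar lies at the start. Origin: centre of its underside
- screwdriver: bystander, loose, not needed: screwdriver
- wrench: bystander, loose, not needed: wrench
- hammer: bystander, loose, not needed: hammer
- oil_can: bystander, loose, not needed: blue can, 56 mm across, 130 mm high
- mug: bystander, loose, not needed: white mug, 90 mm high
- spool: bystander, loose, not needed: brass cylinder, 50 mm across, 50 mm high
- block: bystander, loose, not needed: steel block 60 x 40 x 30 mm
There are look-alikes about, which are no part of the job. Several things look just like the bar: the one meant starts farthest to the robot's left.

How it is judged:
By the outcome, as a careful person would: the job done as asked, in the order asked, and still so for the second after the job is handed in, with the robot touching nothing.
It also fails if it takes over 72 s, if anything falls off the work surface, if the arm or the gripper's body presses on something with over 40 N, if the wrist force passes 120 N, or if a joint passes its speed limit or range.

## Working session

There is one attempt and no reset: what is moved stays moved. The work goes in short steps, Python scripts to look and compute and a tool call to move; the robot and the scene stay as the last step left them, time stands still between calls to the robot, and variables do not carry over. Pictures are saved under pics/ and viewed, at most 10 in all, crops included, and the job is handed in when it is done.

Besides the shell and the picture viewer there is one more tool, called after ">>>" as name([rows], argument=value, ...), one row to a line, values as JSON. play_rows: Moves the arm, as the interface text tells. Its arguments: {"type":"object","properties":{"moves":{"type":"array","items":{"type":"array","items":{"type":"number"}}},"force":{"type":"number"}},"required":["moves"]}

```bash
ls; mkdir -p pics; cat > h.py <<'E'
import numpy as np,cv2
from scipy.spatial.transform import Rotation as R
from station import arm
def K(c):
    f=192/np.tan(np.radians(c["fov_y"])/2); return np.array([[f,0,c["cx"]],[0,f,c["cy"]],[0,0,1]])
def att(c):
    a=np.array(c["attitude"],float)
    return a if a.shape==(3,3) else (R.from_rotvec(a) if a.size==3 else R.from_quat(a)).as_matrix()
def ray(c,px):
    p=cv2.undistortPoints(np.array([[px]],float),K(c),np.array([c["k1"],0,0,0.]))[0,0]
    # model: drawn = ray*(1+k1 r^2) == opencv radial
    d=att(c)@np.array([p[0],p[1],1.]); return np.array(c["xyz"]),d
def at_z(c,px,z):
    o,d=ray(c,px); return o+d*(z-o[2])/d[2]
def proj(c,P):
    q=att(c).T@(np.array(P)-c["xyz"]); q=q/q[2]; r2=q[0]**2+q[1]**2
    return (K(c)@np.array([*(q[:2]*(1+c["k1"]*r2)),1]))[:2]
def tri(rs):
    A=np.zeros((3,3));b=np.zeros(3)
    for o,d in rs:
        d=d/np.linalg.norm(d);M=np.eye(3)-np.outer(d,d);A+=M;b+=M@o
    return np.linalg.solve(A,b)
E
python3 - <<'E'
from h import *
s=arm.observe();print({k:np.round(v,3) for k,v in s.items()})
fr=[]
for n in ["scene","top"]:
    c=arm.read_camera(n); print(n,c["fov_y"],c["cx"],c["cy"],c["k1"],c["xyz"],c["attitude"])
    cv2.imwrite(f"pics/{n}0.png",cv2.cvtColor(c["frame"],cv2.COLOR_RGB2BGR))
    for t in ["fixture_p","fixture_k","bar","bar_mark","leaf_p_tab","mat","oil_can","mug"]:
        for f in arm.find_in(t,n)[:5]:
            b=f["bbox"]; m=((b[0]+b[2])/2,(b[1]+b[3])/2); print(t,round(f["score"],2),np.round(b),np.round(at_z(c,m,0.03)[:2],3))
E
```

```text
pics
{'time': np.float64(0.0), 'q': array([ 1.188,  0.221,  1.528, -0.   ,  1.395, -0.126]), 'joint_vel': array([ 0.001, -0.001,  0.001, -0.001,  0.002, -0.   ]), 'effort': array([-1.0000e-03, -4.9459e+01, -3.8739e+01,  7.0000e-02,  5.7000e-02,
       -0.0000e+00]), 'ee_pos': array([0.159, 0.604, 0.221]), 'ee_rot': array([-4.020e-01, -3.115e+00,  3.000e-03]), 'force': array([ 0.181,  0.594, -1.087]), 'ft_torque': array([-0.013,  0.049,  0.013]), 'finger_force': np.float64(0.0), 'grip_width': np.float64(0.087)}
scene 45.001355079939266 261.2653305521662 191.61589526197798 -0.047491384003746716 [0.95587378 0.55126281 1.08504698] [-0.80831025 -2.69084928  0.88734255]
fixture_p 0.84 [222. 201. 297. 276.] [0.597 0.029]
fixture_p 0.79 [319. 262. 404. 340.] [0.487 0.313]
fixture_p 0.45 [332. 261. 406. 323.] [0.456 0.307]
fixture_k 0.84 [222. 201. 297. 276.] [0.597 0.029]
fixture_k 0.79 [319. 262. 404. 340.] [0.487 0.313]
fixture_k 0.45 [332. 261. 406. 323.] [0.456 0.307]
bar 0.79 [257.  84. 270. 122.] [ 0.297 -0.397]
bar 0.65 [206. 128. 243. 175.] [ 0.516 -0.283]
bar 0.21 [245. 300. 276. 33
[... 464 characters left out ...]
.17527916]
fixture_p 0.82 [214. 155. 261. 216.] [0.566 0.011]
fixture_p 0.59 [121. 192. 176. 252.] [0.458 0.294]
fixture_k 0.82 [214. 155. 261. 216.] [0.566 0.011]
fixture_k 0.59 [121. 192. 176. 252.] [0.458 0.294]
bar 0.6 [353. 247. 398. 288.] [ 0.296 -0.41 ]
bar 0.58 [311. 193. 358. 205.] [ 0.515 -0.294]
bar 0.3 [300. 176. 355. 234.] [ 0.498 -0.269]
bar_mark 0.95 [308. 191. 359. 205.] [ 0.518 -0.292]
bar_mark 0.89 [352. 250. 397. 289.] [ 0.292 -0.407]
leaf_p_tab 0.56 [122. 194. 159. 254.] [0.452 0.319]
mat 0.96 [301. 177. 354. 234.] [ 0.495 -0.27 ]
oil_can 0.94 [159. 119. 182. 151.] [0.741 0.227]
oil_can 0.66 [194. 169. 204. 224.] [0.534 0.132]
mug 0.8 [290. 116. 328. 146.] [ 0.742 -0.226]
```

```bash
python3 - <<'E'
import cv2,numpy as np
a=cv2.imread("pics/scene0.png")[60:360,130:430];b=cv2.imread("pics/top0.png")[80:330,90:430]
cv2.imwrite("pics/s0.png",cv2.resize(a,(600,600),interpolation=cv2.INTER_CUBIC));cv2.imwrite("pics/t0.png",cv2.resize(b,None,fx=2.35,fy=2.35,interpolation=cv2.INTER_CUBIC))
E
```

```text
(no output)
```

View pics/s0.png

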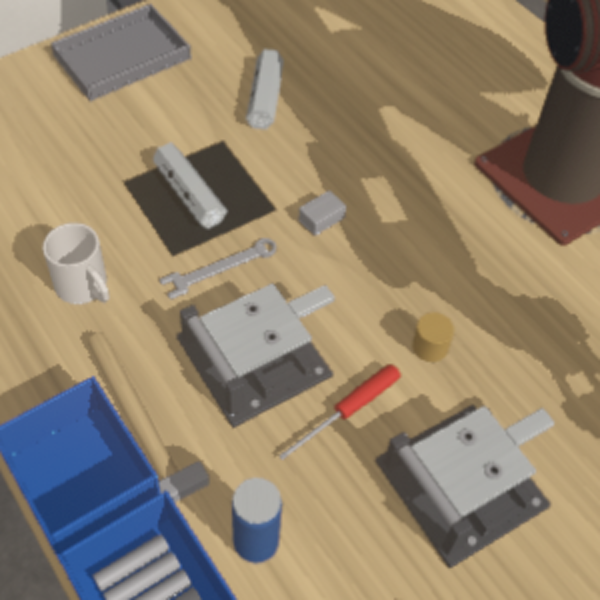

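View pics/t0.png

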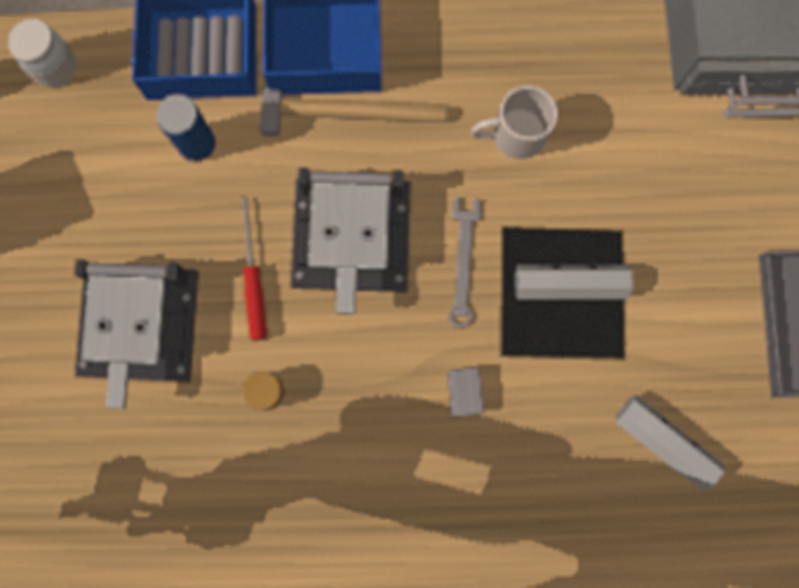

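The scene view (crop) shows two fixtures with shut leaves, tabs towards the robot. The middle one is at scene px ~(260,238) and the left one at ~(362,300). The bar lies on the black mat at ~(224,152), and its look-alike lies off the mat at ~(263,103). The top view agrees. Next I fit poses from both views.

```bash
cat >> h.py <<'E'
from scipy.optimize import minimize
def box(x0,x1,y0,y1,z0,z1): return np.array([[x,y,z] for x in(x0,x1) for y in(y0,y1) for z in(z0,z1)],float)
def rp(th): # leaf points rotated about hinge
    def f(P):
        d=P-[.075,0,.07]; c,s=np.cos(th),np.sin(th)
        return np.stack([d[:,0]*c+d[:,2]*s,d[:,1],-d[:,0]*s+d[:,2]*c],1)+[.075,0,.07]
    return f
LEAF=[box(-.045,.075,-.05,.05,.066,.074),box(-.105,-.045,-.012,.012,.064,.076)]
a=np.radians(np.arange(0,360,60))
HEX=[np.array([[.0231*np.cos(t),y,.0231*np.sin(t)] for t in a for y in(-.075,.075)])]
def sil(c,hulls,x,y,yaw,z=0):
    m=np.zeros((384*4,512*4),np.uint8); r=R.from_euler("z",yaw)
    for H in hulls:
        p=np.array([proj(c,q) for q in r.apply(H)+[x,y,z]])
        cv2.fillConvexPoly(m,cv2.convexHull(np.round(p*4+1.5).astype(np.int32)),1)
    return cv2.resize(m*255,(512,384),interpolation=cv2.INTER_AREA)/255.
def fit(obs,hulls,x0,z=None):
    def cost(v):
        t=0
        for c,m in obs:
            s=sil(c,hulls,v[0],v[1],v[2],v[3] if z is None else z)
            t+=1-np.minimum(s,m).sum()/np.maximum(s,m).sum()
        return t
    n=len(x0); S=np.vstack([x0]+[np.array(x0)+np.eye(n)[i]*[.015,.015,.1,.015][i] for i in range(n)])
    o=minimize(cost,x0,method="Nelder-Mead",options=dict(initial_simplex=S,xatol=2e-4,fatol=1e-4,maxiter=150)); return o.x,o.fun
E
python3 - <<'E'
from h import *
L={"A":[],"B":[],"bar":[]}
for n in ["scene","top"]:
    c=arm.read_camera(n)
    for t in ["leaf_p","bar"]:
        for f in arm.cut_out(t,n)[:5]:
            m=np.array(f["pixels"]);b=f["bbox"];w=at_z(c,((b[0]+b[2])/2,(b[1]+b[3])/2),.04)
            print(n,t,round(f["score"],2),np.round(b),m.sum(),np.round(w[:2],3))
            k=None
            if t=="leaf_p" and f["score"]>.4: k="A" if w[1]<.15 else "B"
            if t=="bar" and w[0]>.4 and w[1]<-.2 and f["score"]>.4: k="bar"
            if k and not any(o[0] is c for o in L[k]): L[k].append((c,m.astype(float)))
for k,h,x0 in [("A",LEAF,[.57,.01,0,0]),("B",LEAF,[.45,.3,0,0]),("bar",HEX,[.51,-.28,0,.024])]:
    if L[k]: 
        for o in ([L[k]]+[[q] for q in L[k]]): 
            z=None if len(o)>1 else x0[3]
            v,f=fit(o,h,x0 if z is None else x0[:3],z); print(k,len(o),np.round(v,4),round(f,3))
E
```

```text
scene leaf_p 0.8 [224. 203. 294. 251.] 1868 [0.581 0.004]
scene leaf_p 0.68 [332. 265. 408. 321.] 2349 [0.461 0.312]
scene leaf_p 0.28 [205. 132. 242. 174.] 595 [ 0.525 -0.273]
scene bar 0.95 [255.  82. 272. 122.] 545 [ 0.301 -0.393]
scene bar 0.89 [206. 130. 242. 174.] 684 [ 0.523 -0.275]
scene bar 0.61 [210. 180. 268. 204.] 444 [ 0.564 -0.123]
top leaf_p 0.55 [122. 190. 163. 254.] 1643 [0.458 0.309]
top bar 0.69 [353. 247. 398. 290.] 713 [ 0.295 -0.407]
top bar 0.64 [312. 190. 356. 205.] 692 [ 0.518 -0.29 ]
A 1 [ 0.5857  0.0105 -0.0585] 0.054
A 1 [ 0.5857  0.0105 -0.0585] 0.054
B 2 [ 0.4704  0.305  -0.0732 -0.0026] 0.173
B 1 [ 0.4713  0.3064 -0.0708] 0.061
B 1 [ 0.469   0.3039 -0.0638] 0.103
bar 2 [ 0.5148 -0.2902 -0.0334  0.0234] 0.108
bar 1 [ 0.5151 -0.2879 -0.0311] 0.055
bar 1 [ 0.5147 -0.2913 -0.0324] 0.044
```

```bash
cat >> h.py <<'E'
def frame(yaw,tilt=0):
    """tool down, y_tool at heading yaw+90deg (closing along local y); tilt=rotation about tool-independent local y (world, +: fingers point to -x)"""
    return R.from_euler("z",yaw)*R.from_euler("y",tilt)*R.from_matrix(np.diag([-1.,1,-1]))
def mv(p,Rt,frm=None):
    s=arm.observe() if frm is None else frm
    R0=R.from_rotvec(s["ee_rot"]); d=R0.inv().apply(np.array(p)-s["ee_pos"])/.05
    w=np.degrees((R0.inv()*Rt).as_rotvec()); return np.round(d,3).tolist(),np.round(w,1).tolist()
E
python3 - <<'E'
from h import *
print(mv([.390,.3105,.15],frame(-.068)))
E
```

```text
([-5.967, -4.513, 1.451], [-0.0, -0.0, -10.8])
```

>>> play_rows([
  [0,-0.8,-0.6,0.2,0,0,0],
  [0,-1.6,-1.2,0.4,0,0,0],
  [0,-2.4,-1.8,0.6,0,0,0],
  [0,-3.2,-2.4,0.8,0,0,0],
  [0,-3.9,-2.9,0.95,0,0,0],
])

```text
time: 1.7
ee_pos: [0.3113, 0.413, 0.1747]
ee_rot: [0.402, 3.116, 0.0]
force: [1.0, 1.2, -0.4]
grip_width: 0.0869
finger_force: 0.0
```

>>> play_rows([
  [0,-0.7,-0.55,0.2,0,0,-4],
  [0,-1.4,-1.1,0.35,0,0,-10.8],
  [0,-2.07,-1.6,0.5,0,0,-10.8],
  [0,-2.07,-1.6,0.5,0,0,-10.8],
])

```text
time: 2.1
ee_pos: [0.3925, 0.3072, 0.1492]
ee_rot: [-0.116, -3.139, 0.003]
force: [-1.3, 0.5, 0.6]
grip_width: 0.087
finger_force: 0.0
```

```bash
python3 - <<'E'
from h import *
c=arm.read_camera("wrist"); cv2.imwrite("pics/w1.png",cv2.cvtColor(c["frame"],cv2.COLOR_RGB2BGR))
F=arm.cut_out("leaf_p","wrist"); print([(round(f["score"],2),np.round(f["bbox"])) for f in F],c["xyz"],arm.observe()["force"])
r=R.from_euler("z",-.068)
for P in [[-.105,-.012,.076],[-.105,.012,.076],[-.045,-.05,.074],[-.045,.05,.074]]: print(np.round(proj(c,r.apply(P)+[.470,.305,0])))
print(mv([.390,.3105,.051],frame(-.068)))
E
```

```text
[(0.96, array([207., 165., 312., 333.]))] [0.30957911 0.31448785 0.31133679] [0.57280532 0.49665297 0.80150392]
[244. 169.]
[272. 169.]
[205. 232.]
[312. 232.]
([0.012, -0.002, 1.981], [0.0, -0.0, -0.2])
```

View pics/w1.png

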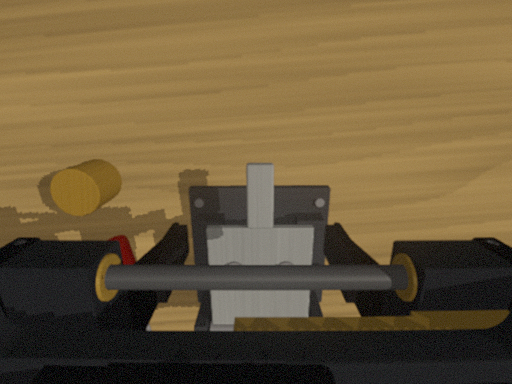

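Wrist view: tab at px (247–273, 163–225), spool left. The tab sits centrally between the fingers, about 5 mm nearer the robot than predicted. Descend and pinch.

>>> play_rows([
  [0,0.07,0,0.7,0,0,0],
  [0,0.07,0,1.4,0,0,0],
  [0,0.07,0,1.98,0,0,0],
  [120,0.07,0,1.98,0,0,0],
  [200,0.07,0,1.98,0,0,0],
], force=15)

```text
time: 2.7
ee_pos: [0.3861, 0.3123, 0.0515]
ee_rot: [-0.105, -3.139, 0.0]
force: [0.2, 1.0, -0.4]
grip_width: 0.0777
finger_force: 0.0
```

>>> play_rows([
  [255,0,0,0,0,0,0],
  [255,0,0,0,0,0,0],
  [255,0,0,0,0,0,0],
  [255,0,0,0,0,0,0],
])

```text
time: 3.1
ee_pos: [0.3874, 0.3116, 0.0519]
ee_rot: [0.107, 3.138, 0.001]
force: [0.5, -0.1, -0.6]
grip_width: 0.0471
finger_force: 0.0
```

```bash
cat >> h.py <<'E'
def arc(hx,t0,t1,n,rad=None,zoff=0):
    """relative tool-frame shifts (units) for the tab arc t0->t1; tool x=-local x, z=-up"""
    rad=rad or .155; t=np.linspace(t0,t1,n+1)[1:]
    x=-rad*np.cos(t)+rad*np.cos(t0); z=rad*np.sin(t)-rad*np.sin(t0)
    return np.round(np.stack([-x/.05,0*x,-z/.05],1),2).tolist()
E
python3 - <<'E'
from h import *
print({k:np.round(v,3) for k,v in arm.observe().items() if k in("ee_pos","ee_rot","grip_width","finger_force","force","ft_torque")})
# hinge at fixture x .466+.075
r=.541-.387
for a,b in [(0,.3),(.3,.75),(.75,1.2),(1.2,1.6),(1.6,1.9)]: print(a,b,arc(0,a,b,5,r))
E
```

```text
{'ee_pos': array([0.387, 0.312, 0.052]), 'ee_rot': array([1.070e-01, 3.138e+00, 1.000e-03]), 'force': array([ 0.529, -0.126, -0.561]), 'ft_torque': array([ 0.068,  0.002, -0.045]), 'finger_force': np.float64(0.0), 'grip_width': np.float64(0.047)}
0 0.3 [[-0.01, 0.0, -0.18], [-0.02, 0.0, -0.37], [-0.05, 0.0, -0.55], [-0.09, 0.0, -0.73], [-0.14, 0.0, -0.91]]
0.3 0.75 [[-0.09, 0.0, -0.26], [-0.21, 0.0, -0.51], [-0.35, 0.0, -0.75], [-0.51, 0.0, -0.98], [-0.69, 0.0, -1.19]]
0.75 1.2 [[-0.2, 0.0, -0.19], [-0.41, 0.0, -0.37], [-0.64, 0.0, -0.53], [-0.88, 0.0, -0.66], [-1.14, 0.0, -0.77]]
1.2 1.6 [[-0.23, 0.0, -0.08], [-0.47, 0.0, -0.14], [-0.71, 0.0, -0.18], [-0.96, 0.0, -0.21], [-1.21, 0.0, -0.21]]
1.6 1.9 [[-0.18, 0.0, 0.01], [-0.37, 0.0, 0.03], [-0.55, 0.0, 0.07], [-0.73, 0.0, 0.11], [-0.91, 0.0, 0.16]]
```

>>> play_rows([
  [255,0,0,0,0,0,0],
  [255,0,0,0,0,0,0],
  [255,0,0,0,0,0,0],
  [255,0,0,0,0,0,0],
  [255,0,0,0,0,0,0],
])

```text
time: 3.6
ee_pos: [0.3868, 0.3108, 0.051]
ee_rot: [-0.107, -3.14, 0.001]
force: [-1.6, -4.8, 2.9]
grip_width: 0.0238
finger_force: 15.0
```

>>> play_rows([
  [255,-0.01,0,-0.18,0,0,0],
  [255,-0.02,0,-0.37,0,0,0],
  [255,-0.05,0,-0.55,0,0,0],
  [255,-0.09,0,-0.73,0,0,0],
  [255,-0.14,0,-0.91,0,0,0],
])

```text
time: 4.1
ee_pos: [0.3933, 0.3104, 0.0971]
ee_rot: [-0.107, -3.139, 0.001]
force: [-0.5, -4.2, -2.7]
grip_width: 0.0239
finger_force: 15.0
```

>>> play_rows([
  [255,-0.09,0,-0.26,0,0,0],
  [255,-0.21,0,-0.51,0,0,0],
  [255,-0.35,0,-0.75,0,0,0],
  [255,-0.51,0,-0.98,0,0,0],
  [255,-0.69,0,-1.19,0,0,0],
])

```text
time: 4.6
ee_pos: [0.4285, 0.308, 0.1573]
ee_rot: [-0.107, -3.139, 0.001]
force: [0.5, -4.4, -3.2]
grip_width: 0.0236
finger_force: 15.0
```

>>> play_rows([
  [255,-0.2,0,-0.19,0,0,0],
  [255,-0.41,0,-0.37,0,0,0],
  [255,-0.64,0,-0.53,0,0,0],
  [255,-0.88,0,-0.66,0,0,0],
  [255,-1.14,0,-0.77,0,0,0],
])

```text
time: 5.1
ee_pos: [0.4854, 0.3041, 0.1954]
ee_rot: [-0.107, -3.139, 0.001]
force: [-1.3, -4.6, -4.0]
grip_width: 0.0242
finger_force: 15.0
```

>>> play_rows([
  [255,-0.23,0,-0.08,0,0,0],
  [255,-0.47,0,-0.14,0,0,0],
  [255,-0.71,0,-0.18,0,0,0],
  [255,-0.96,0,-0.21,0,0,0],
  [255,-1.21,0,-0.21,0,0,0],
])

```text
time: 5.6
ee_pos: [0.5459, 0.2999, 0.2058]
ee_rot: [-0.108, -3.139, 0.001]
force: [-2.4, -5.1, -1.3]
grip_width: 0.024
finger_force: 15.0
```

>>> play_rows([
  [255,-0.18,0,0.01,0,0,0],
  [255,-0.37,0,0.03,0,0,0],
  [255,-0.55,0,0.07,0,0,0],
  [255,-0.75,0,0.12,0,0,0],
  [255,-0.95,0,0.17,0,0,0],
])

```text
time: 6.1
ee_pos: [0.5936, 0.2966, 0.1975]
ee_rot: [0.108, 3.14, -0.001]
force: [-2.2, -4.9, -0.6]
grip_width: 0.0241
finger_force: 15.0
```

```bash
python3 - <<'E'
from h import *
s=arm.observe();p=s["ee_pos"];print(p,s["force"],s["grip_width"])
# implied angle: grasp pt
d=(p+[0,0,.019])-[.541,.3,.07];print(np.hypot(d[0],d[2]),np.arctan2(d[2],-d[0]))
E
```

```text
[0.59357842 0.29663098 0.19751282] [-2.1972528  -4.88746167 -0.58601835] 0.02409184224834299
0.15566148075442707 1.915347329128132
```

>>> play_rows([
  [60,0,0,0,0,0,0],
  [0,0,0,0,0,0,0],
  [0,0,0,0,0,0,0],
  [0,0,0,-0.5,0,0,0],
  [0,0,0,-1.3,0,0,0],
])

```text
time: 6.6
ee_pos: [0.5907, 0.2972, 0.259]
ee_rot: [-0.106, -3.134, 0.003]
force: [0.2, 0.5, -0.6]
grip_width: 0.0559
finger_force: 0.0
```

```bash
python3 - <<'E'
from h import *
for n in ("scene","top"):
  c=arm.read_camera(n); cv2.imwrite(f"pics/{n}2.png",cv2.cvtColor(c["frame"],cv2.COLOR_RGB2BGR))
print(mv([.51,.015,.275],frame(-.0585)),mv([.503,.015,.15],frame(-.0585)))
E
```

```text
([1.321, -5.78, -0.154], [0.3, 0.6, -0.5]) ([1.488, -5.803, 2.344], [0.3, 0.6, -0.5])
```

>>> play_rows([
  [0,0.2,-0.6,-0.3,0,0,0],
  [0,0.4,-1.5,-0.3,0,0,0],
  [0,0.7,-2.4,-0.3,0,0,0],
  [0,1.0,-3.3,0.2,0,0,0],
  [0,1.2,-4.2,0.8,0,0,0],
])

```text
time: 7.2
ee_pos: [0.5208, 0.0979, 0.2277]
ee_rot: [0.105, 3.134, 0.001]
force: [1.1, -1.3, 0.2]
grip_width: 0.0863
finger_force: 0.0
```

>>> play_rows([
  [0,0.15,-0.8,0.7,0,0,-0.5],
  [0,0.3,-1.6,1.3,0,0,-0.5],
  [0,0.3,-1.6,1.55,0,0,-0.5],
  [0,0.3,-1.6,1.55,0,0,-0.5],
])

```text
time: 7.6
ee_pos: [0.4983, 0.0193, 0.1466]
ee_rot: [-0.097, -3.136, -0.001]
force: [-0.2, -0.3, 1.1]
grip_width: 0.087
finger_force: 0.0
```

```bash
python3 - <<'E'
from h import *
c=arm.read_camera("wrist"); cv2.imwrite("pics/w3.png",cv2.cvtColor(c["frame"],cv2.COLOR_RGB2BGR))
F=arm.cut_out("leaf_p","wrist")
s=arm.observe()
for f in F[:2]:
    print(round(f["score"],2),np.round(f["bbox"]))
    ys,xs=np.where(f["pixels"]); t=ys.min()
    sel=(ys>t+8)&(ys<t+35); m=np.median(xs[sel]); print("tab col",m,"top",t, at_z(c,(m,t),.076), at_z(c,(m,t+25),.076))
print(s["ee_pos"],mv([.503,.015,.051],frame(-.0585)))
# leaf B open? in top view compare silhouettes
c=arm.read_camera("top")
print([(round(f["score"],2),np.round(f["bbox"])) for f in arm.find_in("leaf_p","top")])
f=rp(1.9); print([np.round(proj(c,p)) for p in R.from_euler("z",-.068).apply(f(LEAF[1]))+[.468,.305,0]])
E
```

```text
0.76 [198. 175. 303. 331.]
tab col 249.0 top 174 [0.4736657  0.01592048 0.076     ] [0.49619026 0.01438139 0.076     ]
0.54 [508. 219. 512. 237.]
tab col 509.0 top 216 [0.52724902 0.25007506 0.076     ] [0.55304393 0.25562545 0.076     ]
[0.50082952 0.0203754  0.14958733] ([-0.047, -0.106, 1.972], [0.0, 0.1, -0.1])
[(0.67, array([116., 161., 161., 195.]))]
[array([131., 163.]), array([132., 159.]), array([123., 163.]), array([124., 159.]), array([137., 175.]), array([138., 171.]), array([129., 174.]), array([130., 171.])]
```

>>> play_rows([
  [100,0.02,-0.12,0.7,0,0,0],
  [100,0.02,-0.12,1.4,0,0,0],
  [130,0.02,-0.12,1.97,0,0,0],
  [255,0.02,-0.12,1.97,0,0,0],
  [255,0.02,-0.12,1.97,0,0,0],
], force=15)

```text
time: 8.3
ee_pos: [0.4998, 0.0146, 0.0513]
ee_rot: [0.092, 3.139, 0.0]
force: [0.5, -0.2, 0.6]
grip_width: 0.0551
finger_force: 0.0
```

>>> play_rows([
  [255,0,0,0,0,0,0],
  [255,0,0,0,0,0,0],
  [255,0,0,0,0,0,0],
  [255,0,0,0,0,0,0],
  [255,0,0,0,0,0,0],
])

```text
time: 8.8
ee_pos: [0.4997, 0.0136, 0.0511]
ee_rot: [0.093, 3.139, -0.001]
force: [-0.8, -1.8, 4.9]
grip_width: 0.0237
finger_force: 15.0
```

>>> play_rows([
  [255,-0.01,0,-0.18,0,0,0],
  [255,-0.02,0,-0.37,0,0,0],
  [255,-0.05,0,-0.55,0,0,0],
  [255,-0.09,0,-0.73,0,0,0],
  [255,-0.14,0,-0.91,0,0,0],
])

```text
time: 9.3
ee_pos: [0.505, 0.0133, 0.0957]
ee_rot: [-0.094, -3.138, 0.001]
force: [0.2, -3.4, -6.1]
grip_width: 0.0239
finger_force: 15.0
```

>>> play_rows([
  [255,-0.09,0,-0.26,0,0,0],
  [255,-0.21,0,-0.51,0,0,0],
  [255,-0.35,0,-0.75,0,0,0],
  [255,-0.51,0,-0.98,0,0,0],
  [255,-0.69,0,-1.19,0,0,0],
], force=20)

```text
time: 9.8
ee_pos: [0.5387, 0.0114, 0.1557]
ee_rot: [-0.093, -3.135, 0.001]
force: [-4.3, -4.1, -3.9]
grip_width: 0.0235
finger_force: 20.0
```

>>> play_rows([
  [255,-0.2,0,-0.19,0,0,0],
  [255,-0.41,0,-0.37,0,0,0],
  [255,-0.64,0,-0.53,0,0,0],
  [255,-0.88,0,-0.66,0,0,0],
  [255,-1.14,0,-0.77,0,0,0],
])

```text
time: 10.3
ee_pos: [0.5959, 0.0079, 0.1949]
ee_rot: [-0.093, -3.135, 0.001]
force: [-7.1, -4.0, 0.2]
grip_width: 0.0236
finger_force: 20.0
```

>>> play_rows([
  [255,-0.23,0,-0.08,0,0,0],
  [255,-0.47,0,-0.14,0,0,0],
  [255,-0.71,0,-0.18,0,0,0],
  [255,-0.96,0,-0.21,0,0,0],
  [255,-1.21,0,-0.21,0,0,0],
])

```text
time: 10.8
ee_pos: [0.6572, 0.0043, 0.2064]
ee_rot: [-0.094, -3.138, 0.001]
force: [-7.3, -2.9, 3.5]
grip_width: 0.0236
finger_force: 20.0
```

>>> play_rows([
  [255,-0.18,0,0.01,0,0,0],
  [255,-0.37,0,0.03,0,0,0],
  [255,-0.55,0,0.07,0,0,0],
  [255,-0.75,0,0.12,0,0,0],
  [255,-0.95,0,0.17,0,0,0],
])

```text
time: 11.3
ee_pos: [0.7057, 0.0014, 0.1991]
ee_rot: [0.094, 3.139, -0.001]
force: [-4.0, -2.9, 5.8]
grip_width: 0.0238
finger_force: 20.0
```

```bash
python3 - <<'E'
from h import *
s=arm.observe();p=s["ee_pos"];print(p,s["force"],s["grip_width"])
d=(p+[0,0,.019])-[.654,.3,.07];print(np.hypot(d[0],d[2]),np.arctan2(d[2],-d[0]))
E
```

```text
[0.70570442 0.00140419 0.19906353] [-3.97908134 -2.89396164  5.82685835] 0.023758134036307166
0.1568316110455324 1.9067620845773166
```

>>> play_rows([
  [255,-0.08,0,0.03,0,0,0],
  [255,-0.16,0,0.06,0,0,0],
  [255,-0.24,0,0.09,0,0,0],
])

```text
time: 11.6
ee_pos: [0.7179, 0.0007, 0.195]
ee_rot: [0.094, 3.138, -0.001]
force: [-16.2, -2.3, 16.9]
grip_width: 0.0236
finger_force: 20.0
```

>>> play_rows([
  [0,0,0,0,0,0,0],
  [0,0,0,0,0,0,0],
  [0,0,0,0,0,0,0],
  [0,0,0,-0.6,0,0,0],
  [0,0,0,-1.4,0,0,0],
])

```text
time: 12.1
ee_pos: [0.7152, 0.0016, 0.2583]
ee_rot: [-0.093, -3.133, -0.002]
force: [0.8, 0.2, 0.2]
grip_width: 0.056
finger_force: 0.0
```

```bash
cat >> h.py <<'E'
def fr2(yaw,tilt,sg=1): return R.from_euler("z",yaw)*R.from_euler("y",tilt)*R.from_euler("z",sg*np.pi/2)*R.from_matrix(np.diag([-1.,1,-1]))
E
python3 - <<'E'
from h import *
s=arm.observe();print(np.round(s["q"],3),s["force"],s["ee_pos"])
c=arm.read_camera("top")
for f in arm.cut_out("leaf_p","top"): print(round(f["score"],2),np.round(f["bbox"]))
for th in (1.7,1.8,1.9):
  for o,y in (([.579,.0105,0],-.0585),([.467,.305,0],-.068)):
    P=np.array([proj(c,p) for H in LEAF for p in R.from_euler("z",y).apply(rp(th)(H))+o]); print(th,np.round([*P.min(0),*P.max(0)]))
print(mv([.513,-.290,.25],frame(-.033)))
for sg in (1,-1): print(mv([.513,-.290,.25],fr2(-.033,0,sg)))
E
```

```text
[-1.080e-01  4.250e-01  1.206e+00  1.000e-03  1.518e+00 -1.620e+00] [0.82021391 0.16268784 0.1871014 ] [0.71522732 0.00159747 0.25833937]
0.94 [121. 161. 160. 195.]
0.72 [244. 129. 256. 156.]
0.5 [310. 192. 362. 206.]
0.31 [242. 135. 262. 205.]
1.7 [218. 127. 254. 157.]
1.7 [114. 171. 159. 196.]
1.8 [218. 121. 254. 157.]
1.8 [115. 165. 159. 196.]
1.9 [219. 116. 254. 157.]
1.9 [116. 159. 159. 195.]
([3.794, -6.057, 0.344], [-0.0, 0.7, -1.5])
([3.794, -6.057, 0.344], [-0.5, 0.5, -91.5])
([3.794, -6.057, 0.344], [0.5, 0.5, 88.5])
```

>>> play_rows([
  [0,0.1,-0.3,-0.4,0,0,0],
  [0,0.6,-1.0,-0.4,0,0,0],
  [0,1.1,-1.8,-0.4,0,0,0],
  [0,1.6,-2.6,-0.4,0,0,8],
  [0,2.2,-3.5,-0.4,0,0,16],
])

```text
time: 12.7
ee_pos: [0.5983, -0.1645, 0.2812]
ee_rot: [0.537, 3.095, 0.001]
force: [0.2, -0.1, 0.9]
grip_width: 0.0866
finger_force: 0.0
```

```bash
python3 - <<'E'
from h import *
print(mv([.513,-.290,.20],fr2(-.033,0,-1)))
E
```

```text
([0.763, -2.938, 1.622], [0.0, 0.0, 72.2])
```

>>> play_rows([
  [0,0.2,-0.7,0.3,0,0,8],
  [0,0.4,-1.4,0.6,0,0,16],
  [0,0.6,-2.1,0.9,0,0,24],
  [0,0.76,-2.8,1.3,0,0,32],
  [0,0.76,-2.94,1.62,0,0,40],
])

```text
time: 13.2
ee_pos: [0.5125, -0.2925, 0.1993]
ee_rot: [-1.569, -2.722, 0.001]
force: [-0.3, 1.1, 0.5]
grip_width: 0.0868
finger_force: 0.0
```

>>> play_rows([
  [0,0,0,0,0,0,8],
  [0,0,0,0,0,0,16],
  [0,0,0,0,0,0,24],
  [0,0,0,0,0,0,32],
  [0,0,0,0,0,0,32.2],
])

```text
time: 13.7
ee_pos: [0.5148, -0.2897, 0.2002]
ee_rot: [2.254, 2.188, 0.001]
force: [0.3, -0.6, -0.8]
grip_width: 0.087
finger_force: 0.0
```

```bash
python3 - <<'E'
from h import *
s=arm.observe();print(s["ee_pos"],s["ee_rot"],np.round(s["q"],2))
c=arm.read_camera("wrist"); im=c["frame"].copy()
F=arm.cut_out("bar","wrist")
for f in F[:3]: print(round(f["score"],2),np.round(f["bbox"]))
v,e=fit([(c,np.array(F[0]["pixels"],float))],HEX,[.514,-.29,-.033],.024); print(v,e)
ct=arm.read_camera("top"); cs=arm.read_camera("scene")
m=sil(c,HEX,*v,.024)
cn,_=cv2.findContours((m>.5).astype(np.uint8),0,1); cv2.drawContours(im,cn,-1,(255,0,0),1)
t=cv2.resize(ct["frame"][100:270,90:390],(500,283)); s2=cv2.resize(cs["frame"][60:350,150:430],(399,384))
out=np.zeros((384+0,512+0,3),np.uint8); out[:]=im
cv2.imwrite("pics/w4.png",cv2.cvtColor(np.hstack([cv2.resize(im,(400,300)),cv2.resize(s2,(400,300))]),cv2.COLOR_RGB2BGR))
E
```

```text
[ 0.51475234 -0.28967866  0.20022915] [2.25377567e+00 2.18847372e+00 6.75064155e-04] [-0.65  0.16  1.64  0.    1.34 -0.62]
0.76 [236. 108. 277. 237.]
0.58 [ 98. 212. 141. 259.]
[ 0.51546049 -0.28949313 -0.02552   ] 0.0219439372026754
```

View pics/w4.png

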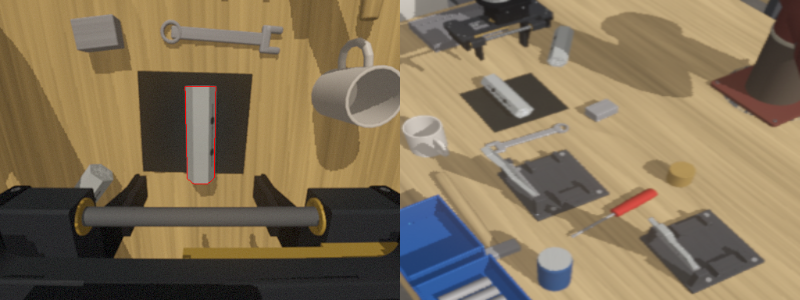

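Left (wrist): the bar's fitted outline (red) matches, with dimples on the far side (right), so it is the right bar. Right (scene): both leaves stand open. Now tilt 30° for the across-flats grasp.

```bash
python3 - <<'E'
from h import *
b=np.array([.5155,-.2895,.024]); Rt=fr2(-.0255,np.pi/6,-1); a=Rt.apply([0,0,1]); print(a,Rt.apply([0,1,0]))
print(mv(b-.075*a,Rt))
E
```

```text
[-0.49983745  0.01274862 -0.8660254 ] [ 0.86574385 -0.02208125 -0.5       ]
([0.006, 0.766, 2.226], [30.0, -0.0, 0.0])
```

>>> play_rows([
  [105,0,0.2,0.5,7.5,0,0],
  [105,0,0.4,1.1,15,0,0],
  [105,0,0.6,1.7,22.5,0,0],
  [105,0,0.77,2.23,30,0,0],
  [105,0,0.77,2.23,30,0,0],
], force=40)

```text
time: 14.4
ee_pos: [0.5476, -0.2857, 0.0689]
ee_rot: [-1.921, -1.883, 0.517]
force: [-2.5, 1.2, -5.1]
grip_width: 0.0555
finger_force: 0.0
```

```bash
python3 - <<'E'
from h import *
b=np.array([.5155,-.2895,.024]); Rt=fr2(-.0255,np.pi/6,-1); a=Rt.apply([0,0,1])
s=arm.observe();print(s["ee_pos"],s["grip_width"],np.round(s["q"],2))
print(mv(b-.001*a,Rt),mv(b-.03*a,Rt))
c=arm.read_camera("wrist");F=arm.cut_out("bar","wrist");print([(round(f["score"],2),np.round(f["bbox"])) for f in F[:2]])
v,e=fit([(c,np.array(F[0]["pixels"],float))],HEX,[.514,-.29,-.033],.024); print(v,e)
E
```

```text
[ 0.54762881 -0.2857467   0.06890461] 0.05548298048386364 [-0.49  0.77  1.16 -0.23  1.71 -0.44]
([-0.104, -0.076, 1.079], [-1.6, -0.7, 0.5]) ([-0.097, -0.092, 0.5], [-1.6, -0.7, 0.5])
[(0.75, array([114., 224., 154., 242.]))]
[ 0.514 -0.29  -0.033] 1.0
```

>>> play_rows([
  [105,0,0,0,0,0,0],
  [105,0,0,0,0,0,0],
])

```text
time: 14.7
ee_pos: [0.5553, -0.293, 0.0961]
ee_rot: [-1.962, -1.904, 0.504]
force: [-0.8, -0.1, 0.6]
grip_width: 0.0514
finger_force: 0.0
```

```bash
python3 - <<'E'
from h import *
b=np.array([.5155,-.2895,.024]); Rt=fr2(-.0255,np.pi/6,-1); a=Rt.apply([0,0,1])
s=arm.observe();print(s["ee_pos"],s["force"],s["grip_width"],np.round(s["q"],2))
print(mv(b-.001*a,Rt),mv(b-.03*a,Rt))
E
```

```text
[ 0.55526239 -0.29297451  0.09609215] [-0.79511292 -0.08509921  0.62562387] 0.051431739388971054 [-0.49  0.73  1.16 -0.23  1.71 -0.44]
([0.054, 0.013, 1.627], [0.6, 0.2, -0.3]) ([0.052, 0.019, 1.047], [0.6, 0.2, -0.3])
```

>>> play_rows([
  [105,0,0,0,0,0,0],
  [105,0,0,0,0,0,0],
  [105,0,0,0,0,0,0],
])

```text
time: 15.0
ee_pos: [0.5535, -0.2915, 0.0911]
ee_rot: [-1.954, -1.899, 0.507]
force: [-0.3, 0.6, 0.1]
grip_width: 0.0512
finger_force: 0.0
```

```bash
python3 - <<'E'
from h import *
b=np.array([.5155,-.2895,.024]); Rt=fr2(-.0255,np.pi/6,-1); a=Rt.apply([0,0,1])
s=arm.observe();print(s["ee_pos"],s["force"],s["grip_width"],np.round(s["joint_vel"],2))
print(mv(b-.001*a,Rt),mv(b-.03*a,Rt))
E
```

```text
[ 0.5534946  -0.29151351  0.09113702] [-0.31914208  0.58392409  0.13184271] 0.05122526769011562 [ 0.    0.03  0.   -0.    0.    0.  ]
([0.021, 0.007, 1.523], [0.2, -0.0, -0.2]) ([0.021, 0.009, 0.943], [0.2, -0.0, -0.2])
```

>>> play_rows([
  [105,0.01,0,0.3,0,0,0],
  [105,0.01,0,0.6,0,0,0],
  [105,0.01,0,0.9,0,0,0],
  [105,0.01,0,1.15,0,0,0],
  [105,0.01,0,1.3,0,0,0],
])

```text
time: 15.5
ee_pos: [0.5187, -0.289, 0.0301]
ee_rot: [-1.948, -1.895, 0.509]
force: [-0.7, 0.1, 0.1]
grip_width: 0.0512
finger_force: 0.0
```

>>> play_rows([
  [105,0,0,0.1,0,0,0],
  [105,0,0,0.18,0,0,0],
  [105,0,0,0.18,0,0,0],
  [105,0,0,0.18,0,0,0],
])

```text
time: 15.9
ee_pos: [0.5166, -0.2896, 0.025]
ee_rot: [-1.952, -1.898, 0.508]
force: [-0.5, 0.4, 0.4]
grip_width: 0.0509
finger_force: 0.0
```

```bash
python3 - <<'E'
from h import *
b=np.array([.5155,-.2895,.024]); Rt=fr2(-.0255,np.pi/6,-1); a=Rt.apply([0,0,1])
s=arm.observe();print(s["ee_pos"],s["force"],s["grip_width"],np.round(s["joint_vel"],2))
print(mv(b-.001*a,Rt))
E
```

```text
[ 0.51657747 -0.28964739  0.02504825] [-0.51586708  0.40574043  0.35687927] 0.050942301721973705 [ 0. -0. -0.  0. -0.  0.]
([0.002, -0.008, 0.009], [0.0, -0.1, -0.1])
```

>>> play_rows([
  [105,0,-0.01,0.05,0,0,0],
  [150,0,-0.01,0.05,0,0,0],
  [255,0,-0.01,0.05,0,0,0],
  [255,0,-0.01,0.05,0,0,0],
  [255,0,-0.01,0.05,0,0,0],
], force=40)

```text
time: 16.4
ee_pos: [0.5146, -0.2895, 0.0227]
ee_rot: [-1.951, -1.897, 0.508]
force: [0.5, -0.2, -0.7]
grip_width: 0.0395
finger_force: 40.0
```

>>> play_rows([
  [255,0,0,0,0,0,0],
  [255,0,0,0,0,0,0],
])

```text
time: 16.6
ee_pos: [0.5146, -0.2894, 0.0227]
ee_rot: [-1.951, -1.897, 0.508]
force: [2.3, -0.5, -0.3]
grip_width: 0.0393
finger_force: 40.0
```

>>> play_rows([
  [255,0,-0.15,-0.26,0,0,0],
  [255,0,-0.45,-0.78,0,0,0],
  [255,0,-0.75,-1.3,0,0,0],
  [255,0,-1.05,-1.82,0,0,0],
  [255,0,-1.3,-2.25,0,0,0],
])

```text
time: 17.1
ee_pos: [0.5144, -0.2893, 0.1543]
ee_rot: [-1.951, -1.897, 0.508]
force: [-0.5, -0.9, -6.0]
grip_width: 0.0395
finger_force: 40.0
```

>>> play_rows([
  [255,0,0,0,-4,0,0],
  [255,0,0,0,-10,0,0],
  [255,0,0,0,-17,0,0],
  [255,0,0,0,-24,0,0],
  [255,0,0,0,-31,0,0],
])

```text
time: 17.6
ee_pos: [0.5137, -0.2889, 0.153]
ee_rot: [2.241, 2.18, 0.023]
force: [-0.1, 0.4, -6.6]
grip_width: 0.0394
finger_force: 40.0
```

>>> play_rows([
  [255,0,0,0,-7,0,0],
  [255,0,0,0,-14,0,0],
  [255,0,0,0,-21,0,0],
  [255,0,0,0,-27,0,0],
  [255,0,0,0,-29,0,0],
])

```text
time: 18.1
ee_pos: [0.5113, -0.2873, 0.1502]
ee_rot: [1.954, 1.899, 0.51]
force: [-0.1, 1.0, -7.3]
grip_width: 0.0394
finger_force: 40.0
```

```bash
python3 - <<'E'
from h import *
s=arm.observe();print(s["ee_pos"],s["force"],s["grip_width"],np.round(s["q"],2))
Rt=fr2(-.068,-np.pi/6,-1)
print(mv([.467,.305,.16],Rt), mv([.467,.0,.16],Rt), Rt.apply([0,1,0]),R.from_rotvec(s["ee_rot"]).apply([0,0,1]))
E
```

```text
[ 0.51126075 -0.28731836  0.15016976] [-0.08555748  1.00023309 -7.34884701] 0.03937387181003722 [-0.87 -0.1   2.1   0.52  0.85 -1.13]
([11.818, -0.971, -0.742], [-0.1, -1.3, 1.9]) ([5.72, -0.816, -0.675], [-0.1, -1.3, 1.9]) [ 0.86402392 -0.05884435  0.5       ] [ 0.49848189 -0.01099029 -0.86683044]
```

>>> play_rows([
  [255,0.3,0.2,-0.15,0,0,0],
  [255,0.9,0.4,-0.3,0,0,0],
  [255,1.6,0.6,-0.45,0,0,0],
  [255,2.3,0.8,-0.6,0,0,0],
  [255,3.0,0.85,-0.67,0,0,0],
])

```text
time: 18.6
ee_pos: [0.5377, -0.1384, 0.2033]
ee_rot: [1.952, 1.899, 0.507]
force: [1.0, 0.0, -6.4]
grip_width: 0.0397
finger_force: 40.0
```

>>> play_rows([
  [255,0.7,0,0,0,0,0],
  [255,1.4,0,0,0,0,0],
  [255,2.1,-0.1,-0.05,0,0,0],
  [255,2.8,-0.3,-0.2,0,0,0],
  [255,3.5,-0.5,-0.3,0,0,0],
])

```text
time: 19.1
ee_pos: [0.5118, 0.037, 0.2018]
ee_rot: [1.954, 1.9, 0.504]
force: [1.3, 0.8, -6.8]
grip_width: 0.0397
finger_force: 40.0
```

>>> play_rows([
  [255,0.6,-0.2,-0.1,0,-0.5,0.7],
  [255,1.1,-0.4,-0.2,0,-1.0,1.4],
  [255,1.4,-0.4,-0.2,0,-1.2,1.9],
  [255,1.4,-0.4,-0.2,0,-1.2,1.9],
  [255,1.4,-0.4,-0.2,0,-1.2,1.9],
])

```text
time: 19.6
ee_pos: [0.4927, 0.1063, 0.2008]
ee_rot: [1.983, 1.858, 0.492]
force: [0.4, -0.4, -6.8]
grip_width: 0.0396
finger_force: 40.0
```

```bash
python3 - <<'E'
from h import *
s=arm.observe();print(s["ee_pos"],s["force"],s["grip_width"],np.round(s["q"],2),np.round(s["joint_vel"],2))
c=arm.read_camera("wrist");np.savez("w5.npz",**c);im=cv2.cvtColor(c["frame"],cv2.COLOR_RGB2BGR)
im=cv2.resize(im,(768,576),interpolation=cv2.INTER_CUBIC)
def dr(P,col):
    q=proj(c,R.from_euler("z",-.068).apply(P)+[.467,.305,0]); cv2.circle(im,tuple(int(v) for v in (q+.5)*1.5-.5),2,col,-1)
for y in(-.04,-.07,.04,.07):
    for x in(-.025,.025): dr([x,y,.036],(0,0,255))
for y in(-.055,-.069,.055,.069):
    for x in(.064,.086): dr([x,y,.08],(0,255,0))
cv2.imwrite("pics/w5.png",im)
E
```

```text
[0.49268021 0.10632017 0.20083552] [ 0.39941681 -0.36351671 -6.82867148] 0.03958169584711341 [ 0.12 -0.47  2.28 -0.13  0.82  0.25] [-0.03  0.   -0.01  0.   -0.01  0.  ]
```

View pics/w5.png

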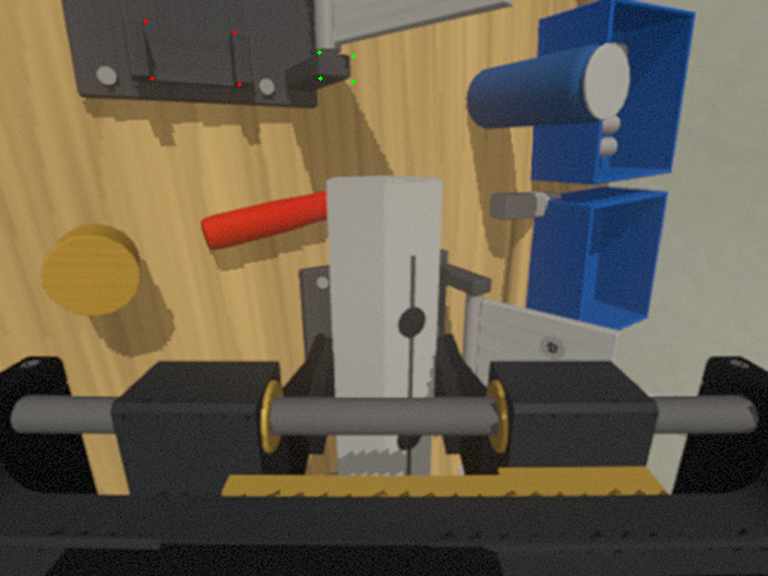

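```bash
python3 - <<'E'
from h import *
c=dict(np.load("w5.npz")); im=cv2.cvtColor(c["frame"],cv2.COLOR_RGB2BGR)[0:80,35:250]
im=cv2.resize(np.clip(im*1.6,0,255).astype(np.uint8),(215*3+145,294),interpolation=cv2.INTER_CUBIC)
fx=im.shape[1]/215;fy=im.shape[0]/80
def dr(P,col):
    q=proj(c,R.from_euler("z",-.068).apply(P)+[.467,.305,0]); cv2.circle(im,(int((q[0]-35+.5)*fx),int((q[1]+.5)*fy)),2,col,-1)
for y in(-.04,-.07):
    for x in(-.025,.025): dr([x,y,.036],(0,0,255)); dr([x,y,.022],(255,0,255))
for y in(-.055,-.069):
    for x in(.064,.086): dr([x,y,.08],(0,255,0))
cv2.imwrite("pics/w5z.png",im);print(fx,fy)
E
```

```text
3.6744186046511627 3.675
```

View pics/w5z.png

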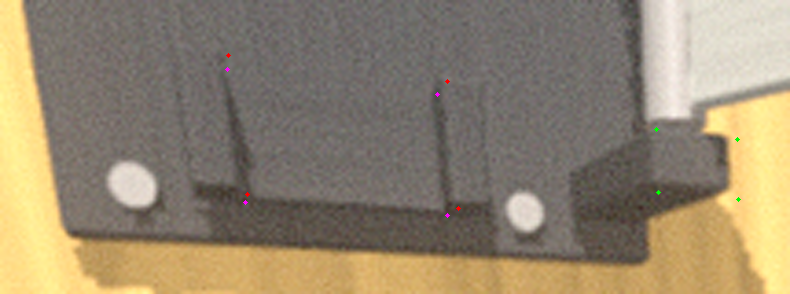

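```bash
python3 - <<'E'
from h import *
Rt=fr2(-.068,-np.pi/6,-1); print(mv([.4653,.306,.12],Rt)); print(Rt.inv().apply([0,0,-.0794])/.05)
E
```

```text
([3.962, -1.516, 0.988], [-0.1, 0.1, 0.1])
[ 4.40758541e-17 -7.94000000e-01  1.37524834e+00]
```

>>> play_rows([
  [255,0.6,-0.2,0.1,0,0,0],
  [255,1.4,-0.5,0.3,0,0,0],
  [255,2.2,-0.8,0.5,0,0,0],
  [255,3.0,-1.1,0.7,0,0,0],
  [255,3.6,-1.4,0.9,0,0,0],
])

```text
time: 20.15
ee_pos: [0.4685, 0.2894, 0.1273]
ee_rot: [1.985, 1.853, 0.496]
force: [1.0, -0.3, -6.6]
grip_width: 0.0395
finger_force: 40.0
```

>>> play_rows([
  [255,0.25,-0.08,0.06,0,0,0],
  [255,0.36,-0.12,0.09,0,0,0],
  [255,0.36,-0.12,0.09,0,0,0],
  [255,0.36,-0.12,0.09,0,0,0],
  [255,0.36,-0.12,0.09,0,0,0],
])

```text
time: 20.65
ee_pos: [0.4672, 0.3055, 0.1216]
ee_rot: [1.985, 1.852, 0.496]
force: [-0.5, 0.0, -7.2]
grip_width: 0.0395
finger_force: 40.0
```

```bash
python3 - <<'E'
from h import *
s=arm.observe();print(s["ee_pos"],s["force"],s["grip_width"],np.round(s["q"],2),np.round(s["joint_vel"],2))
Rt=fr2(-.068,-np.pi/6,-1); print(mv([.4653,.306,.12],Rt)); print(mv([.4653,.306,.0425],Rt))
c=arm.read_camera("wrist");im=cv2.cvtColor(c["frame"],cv2.COLOR_RGB2BGR)
im=cv2.resize(im,(768,576),interpolation=cv2.INTER_CUBIC)
def dr(P,col):
    q=proj(c,R.from_euler("z",-.068).apply(P)+[.4645,.306,0]); cv2.circle(im,tuple(int(v) for v in (q+.5)*1.5-.5),2,col,-1)
for y in(.04,.07):
    for x in(-.025,.025): dr([x,y,.036],(0,0,255))
for y in(.055,.069):
    for x in(.064,.086): dr([x,y,.08],(0,255,0))
b=s["ee_pos"]-.0016*Rt.apply([0,0,1])
for t in (30,90,150): 
  for dt in(-30,30):
    a=np.radians(t+dt); q=proj(c,R.from_euler("z",-.068).apply([.0231*np.cos(a),.075,.0231*np.sin(a)])+b); cv2.circle(im,tuple(int(v) for v in (q+.5)*1.5-.5),2,(255,0,0),-1)
cv2.imwrite("pics/w6.png",im)
E
```

```text
[0.46717665 0.305491   0.12155718] [-0.5244188   0.04658778 -7.1941062 ] 0.03950547109013018 [ 0.64 -0.08  2.14 -0.51  0.74  1.03] [ 0. -0. -0. -0. -0.  0.]
([0.008, -0.049, 0.008], [0.0, 0.1, -0.0])
([0.009, -0.825, 1.35], [0.0, 0.1, -0.0])
```

View pics/w6.png

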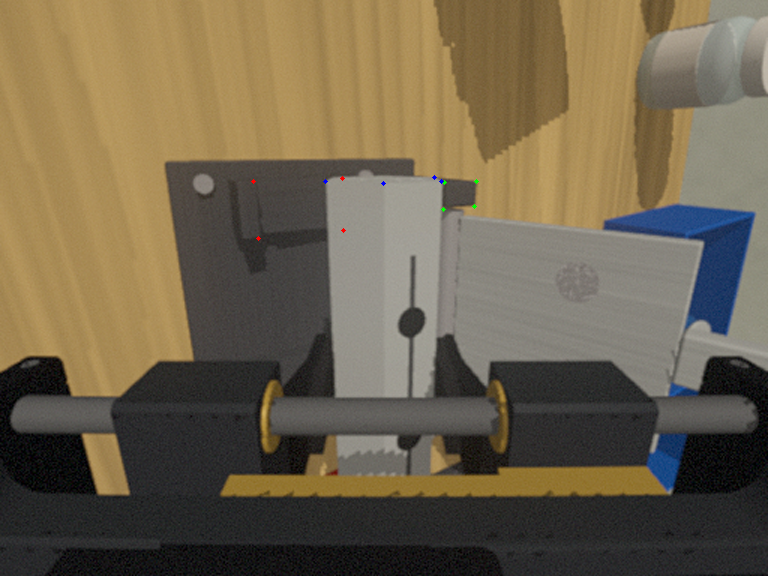

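Wrist view: the projected lips (red), ear (green) and bar end corners (blue) all lie on their features, so the bar is aligned above cradle B. Lower it.

>>> play_rows([
  [255,0.01,-0.18,0.25,0,0,0],
  [255,0.01,-0.36,0.55,0,0,0],
  [255,0.01,-0.54,0.85,0,0,0],
  [255,0.01,-0.7,1.12,0,0,0],
  [255,0.01,-0.78,1.27,0,0,0],
])

```text
time: 21.2
ee_pos: [0.4642, 0.306, 0.0453]
ee_rot: [1.984, 1.854, 0.493]
force: [0.1, 0.4, -7.3]
grip_width: 0.0396
finger_force: 40.0
```

>>> play_rows([
  [255,0,-0.03,0.06,0,0,0],
  [255,0,-0.05,0.09,0,0,0],
  [255,0,-0.05,0.09,0,0,0],
  [255,0,-0.05,0.09,0,0,0],
])

```text
time: 21.6
ee_pos: [0.4652, 0.3075, 0.0422]
ee_rot: [1.983, 1.854, 0.497]
force: [-0.1, -0.7, -5.9]
grip_width: 0.0398
finger_force: 40.0
```

```bash
python3 - <<'E'
from h import *
s=arm.observe();print(s["ee_pos"],s["force"])
Rt=fr2(-.068,-np.pi/6,-1); print(mv([.4653,.306,.0402],Rt))
E
```

```text
[0.46516659 0.30745101 0.04216599] [-0.08029962 -0.65794508 -5.86247571]
([-0.029, -0.016, 0.036], [0.1, 0.0, 0.1])
```

>>> play_rows([
  [255,-0.03,-0.01,0.01,0,0,0],
  [255,-0.03,-0.02,0.03,0,0,0],
  [255,-0.03,-0.025,0.045,0,0,0],
  [255,-0.03,-0.025,0.045,0,0,0],
  [255,-0.03,-0.025,0.045,0,0,0],
])

```text
time: 22.1
ee_pos: [0.4651, 0.3058, 0.0407]
ee_rot: [1.982, 1.853, 0.497]
force: [-11.7, -3.8, 12.2]
grip_width: 0.0398
finger_force: 40.0
```

>>> play_rows([
  [170,0,0,0,0,0,0],
  [125,0,0,0,0,0,0],
  [105,0,0,0,0,0,0],
  [105,0,0,0,0,0,0],
  [105,0,0,0,0,0,0],
])

```text
time: 22.6
ee_pos: [0.4651, 0.3059, 0.0392]
ee_rot: [1.983, 1.854, 0.497]
force: [-0.4, -0.9, -0.1]
grip_width: 0.0503
finger_force: 0.0
```

>>> play_rows([
  [105,0,0,-0.15,0,0,0],
  [105,0,0,-0.4,0,0,0],
  [105,0,0,-0.8,0,0,0],
  [105,0,0,-1.3,0,0,0],
  [105,0,0,-2.0,0,0,0],
])

```text
time: 23.1
ee_pos: [0.4134, 0.3082, 0.125]
ee_rot: [1.984, 1.855, 0.492]
force: [0.7, -0.6, 0.5]
grip_width: 0.0509
finger_force: 0.0
```

>>> play_rows([
  [105,0,-0.3,-0.5,0,0,0],
  [105,0,-0.6,-1.0,0,0,0],
  [105,0,-0.6,-1.0,0,0,0],
  [105,0,-0.6,-1.0,0,0,0],
])

```text
time: 23.5
ee_pos: [0.3637, 0.3131, 0.1544]
ee_rot: [1.982, 1.856, 0.498]
force: [-0.5, 0.0, -0.6]
grip_width: 0.0513
finger_force: 0.0
```

```bash
python3 - <<'E'
from h import *
s=arm.observe();print(s["ee_pos"],s["force"],s["grip_width"],np.round(s["q"],2))
HB=HEX
o=[]
for n in ("wrist","top","scene"):
    c=arm.read_camera(n); im=cv2.cvtColor(c["frame"],cv2.COLOR_RGB2BGR)
    F=[f for f in arm.cut_out("bar",n)]
    for f in F[:4]:
        b=f["bbox"];w=at_z(c,((b[0]+b[2])/2,(b[1]+b[3])/2),.042)
        if abs(w[0]-.465)<.06 and abs(w[1]-.306)<.08:
            v,e=fit([(c,np.array(f["pixels"],float))],HEX,[.465,.306,-.068],.042);print(n,round(f["score"],2),np.round(v,4),round(e,3))
    if n=="wrist": w6=im
    q=proj(c,[.465,.306,.042]).astype(int)
    if n!="wrist": o.append(cv2.resize(im[max(0,q[1]-50):q[1]+50,max(0,q[0]-66):q[0]+66],(396,300),interpolation=cv2.INTER_CUBIC))
cv2.imwrite("pics/w7.png",np.hstack([cv2.resize(w6,(400,300))]+o[:1]))
E
```

```text
[0.36366525 0.31312155 0.15435641] [-0.45547112  0.0218216  -0.56579623] 0.05129710355874562 [ 0.83 -0.29  2.25 -0.52  0.91  1.16]
wrist 0.59 [ 0.464   0.3065 -0.073 ] 0.032
top 0.79 [ 0.4619  0.3026 -0.0561] 0.063
scene 0.91 [ 0.4652  0.3069 -0.0502] 0.049
```

View pics/w7.png

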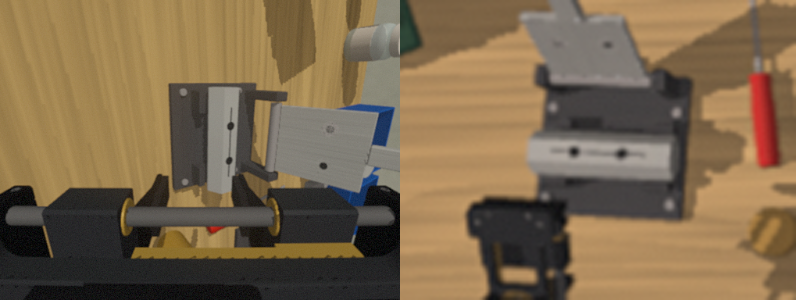

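Bar home with dimples and scribe line on top in both views: wrist ~(230,140), top crop ~(600,152). Now the leaf.

```bash
python3 - <<'E'
from h import *
print(mv([.40,.31,.30],fr2(-.068,0,-1)))
f=dict(ee_pos=np.array([.40,.31,.30]),ee_rot=fr2(-.068,0,-1).as_rotvec())
print(mv([.5936,.2966,.30],frame(-.068),f))
E
```

```text
([0.003, 2.095, -2.191], [29.9, 0.2, 0.0])
([-0.004, 3.881, -0.0], [-0.0, -0.0, -90.0])
```

>>> play_rows([
  [105,0,0.3,-0.4,5,0,0],
  [105,0,0.8,-0.9,12,0,0],
  [105,0,1.3,-1.4,19,0,0],
  [105,0,1.8,-1.9,26,0,0],
  [105,0,2.1,-2.2,30,0,0],
])

```text
time: 24.3
ee_pos: [0.4026, 0.3101, 0.3047]
ee_rot: [-2.296, -2.142, -0.001]
force: [1.2, 0.5, 0.3]
grip_width: 0.0511
finger_force: 0.0
```

>>> play_rows([
  [80,0,0.7,0,0,0,-8.5],
  [80,0,1.5,0,0,0,-17],
  [80,0,2.3,0,0,0,-25.5],
  [80,0,3.1,0,0,0,-34],
  [80,0,3.88,0,0,0,-42.5],
])

```text
time: 24.8
ee_pos: [0.5952, 0.2963, 0.3001]
ee_rot: [-1.354, -2.835, 0.004]
force: [-0.2, -0.2, 0.9]
grip_width: 0.0596
finger_force: 0.0
```

>>> play_rows([
  [80,0,0,0,0,0,-8.5],
  [80,0,0,0,0,0,-17],
  [80,0,0,0,0,0,-25.5],
  [80,0,0,0,0,0,-34],
  [80,0,0,0,0,0,-42.5],
])

```text
time: 25.3
ee_pos: [0.5936, 0.2967, 0.3001]
ee_rot: [-0.234, -3.132, 0.004]
force: [0.1, 0.4, -0.4]
grip_width: 0.06
finger_force: 0.0
```

>>> play_rows([
  [80,0,0,0,0,0,-5],
  [80,0,0,0,0,0,-5],
  [80,0,0,0,0,0,-5],
])

```text
time: 25.6
ee_pos: [0.5934, 0.2969, 0.3005]
ee_rot: [-0.11, -3.139, 0.003]
force: [0.1, -0.5, -0.3]
grip_width: 0.0595
finger_force: 0.0
```

```bash
python3 - <<'E'
from h import *
s=arm.observe();print(s["ee_pos"],s["grip_width"],np.round(s["joint_vel"],2));print(mv([.5936,.2966,.30],frame(-.068)),mv([.5936,.2966,.1975],frame(-.068)))
E
```

```text
[0.59336039 0.29689118 0.30050113] 0.05947199323200271 [ 0. -0.  0.  0.  0. -0.]
([-0.005, -0.005, 0.01], [-0.1, -0.1, -0.1]) ([-0.007, -0.001, 2.06], [-0.1, -0.1, -0.1])
```

Descend, pinch, and reverse the arc.

>>> play_rows([
  [80,0,0,0.4,0,0,0],
  [80,0,0,0.9,0,0,0],
  [80,0,0,1.4,0,0,0],
  [80,0,0,1.9,0,0,0],
  [80,0,0,2.06,0,0,0],
], force=15)

```text
time: 26.1
ee_pos: [0.5915, 0.2963, 0.1944]
ee_rot: [-0.109, -3.134, 0.006]
force: [-0.2, -0.2, -0.6]
grip_width: 0.0599
finger_force: 0.0
```

>>> play_rows([
  [255,0,0,0,0,0,0],
  [255,0,0,0,0,0,0],
  [255,0,0,0,0,0,0],
  [255,0,0,0,0,0,0],
  [255,0,0,0,0,0,0],
])

```text
time: 26.6
ee_pos: [0.5936, 0.2973, 0.1994]
ee_rot: [0.106, 3.138, -0.001]
force: [-0.5, 0.1, 0.0]
grip_width: 0.0277
finger_force: 0.0
```

>>> play_rows([
  [255,0,0,0,0,0,0],
  [255,0,0,0,0,0,0],
])

```text
time: 26.8
ee_pos: [0.5935, 0.2966, 0.1992]
ee_rot: [0.106, 3.139, -0.003]
force: [-1.2, -3.1, 5.1]
grip_width: 0.0238
finger_force: 15.0
```

```bash
python3 - <<'E'
from h import *
for a,b in [(1.9,1.6),(1.6,1.2),(1.2,.8),(.8,.4),(.4,.08),(.08,0)]: print(a,b,arc(0,a,b,5 if b else 3,.1545))
E
```

```text
1.9 1.6 [[0.18, -0.0, -0.05], [0.36, -0.0, -0.1], [0.54, -0.0, -0.13], [0.72, -0.0, -0.15], [0.91, -0.0, -0.16]]
1.6 1.2 [[0.25, -0.0, 0.0], [0.49, -0.0, 0.03], [0.74, -0.0, 0.07], [0.98, -0.0, 0.13], [1.21, -0.0, 0.21]]
1.2 0.8 [[0.23, -0.0, 0.1], [0.44, -0.0, 0.22], [0.65, -0.0, 0.35], [0.85, -0.0, 0.5], [1.03, -0.0, 0.66]]
0.8 0.4 [[0.17, -0.0, 0.18], [0.33, -0.0, 0.37], [0.47, -0.0, 0.58], [0.59, -0.0, 0.79], [0.69, -0.0, 1.01]]
0.4 0.08 [[0.07, -0.0, 0.18], [0.13, -0.0, 0.37], [0.18, -0.0, 0.57], [0.21, -0.0, 0.76], [0.23, -0.0, 0.96]]
0.08 0 [[0.01, -0.0, 0.08], [0.01, -0.0, 0.16], [0.01, -0.0, 0.25]]
```

>>> play_rows([
  [255,0.15,0,-0.05,0,0,0],
  [255,0.36,0,-0.1,0,0,0],
  [255,0.54,0,-0.13,0,0,0],
  [255,0.72,0,-0.15,0,0,0],
  [255,0.91,0,-0.16,0,0,0],
])

```text
time: 27.3
ee_pos: [0.547, 0.2998, 0.2069]
ee_rot: [0.106, 3.139, -0.003]
force: [1.8, -4.5, 2.8]
grip_width: 0.0238
finger_force: 15.0
```

>>> play_rows([
  [255,0.25,0,0,0,0,0],
  [255,0.49,0,0.03,0,0,0],
  [255,0.74,0,0.07,0,0,0],
  [255,0.98,0,0.13,0,0,0],
  [255,1.21,0,0.21,0,0,0],
])

```text
time: 27.8
ee_pos: [0.4858, 0.304, 0.1958]
ee_rot: [-0.105, -3.139, 0.004]
force: [0.4, -4.0, 2.0]
grip_width: 0.0237
finger_force: 15.0
```

>>> play_rows([
  [255,0.23,0,0.1,0,0,0],
  [255,0.44,0,0.22,0,0,0],
  [255,0.65,0,0.35,0,0,0],
  [255,0.85,0,0.5,0,0,0],
  [255,1.03,0,0.66,0,0,0],
])

```text
time: 28.3
ee_pos: [0.4344, 0.3075, 0.1617]
ee_rot: [-0.105, -3.138, 0.003]
force: [0.1, -2.9, -0.0]
grip_width: 0.0239
finger_force: 15.0
```

>>> play_rows([
  [255,0.17,0,0.18,0,0,0],
  [255,0.33,0,0.37,0,0,0],
  [255,0.47,0,0.58,0,0,0],
  [255,0.59,0,0.79,0,0,0],
  [255,0.69,0,1.01,0,0,0],
])

```text
time: 28.8
ee_pos: [0.401, 0.3098, 0.1112]
ee_rot: [-0.106, -3.139, 0.003]
force: [0.5, -3.0, -1.0]
grip_width: 0.0239
finger_force: 15.0
```

>>> play_rows([
  [255,0.07,0,0.18,0,0,0],
  [255,0.13,0,0.37,0,0,0],
  [255,0.18,0,0.55,0,0,0],
  [255,0.21,0,0.72,0,0,0],
  [255,0.23,0,0.88,0,0,0],
])

```text
time: 29.3
ee_pos: [0.3902, 0.3106, 0.0677]
ee_rot: [0.106, 3.14, -0.002]
force: [1.9, -3.9, -1.1]
grip_width: 0.0237
finger_force: 15.0
```

>>> play_rows([
  [255,0,0,0.07,0,0,0],
  [255,0,0,0.14,0,0,0],
  [255,0,0,0.21,0,0,0],
  [255,0,0,0.27,0,0,0],
])

```text
time: 29.7
ee_pos: [0.3899, 0.3107, 0.0552]
ee_rot: [-0.106, -3.139, 0.003]
force: [-7.4, -7.5, 22.5]
grip_width: 0.0239
finger_force: 15.0
```

>>> play_rows([
  [80,0,0,0,0,0,0],
  [60,0,0,0,0,0,0],
  [60,0,0,0,0,0,0],
  [60,0,0,0,0,0,0],
  [60,0,0,-0.3,0,0,0],
])

```text
time: 30.2
ee_pos: [0.3885, 0.3098, 0.0681]
ee_rot: [-0.106, -3.136, 0.005]
force: [-1.1, 0.2, 0.3]
grip_width: 0.0557
finger_force: 0.0
```

>>> play_rows([
  [60,0.4,0,-0.7,0,0,0],
  [60,0.5,0,-1.4,0,0,0],
  [60,0.5,0,-2.2,0,0,0],
  [60,0.5,0,-3.0,0,0,0],
  [60,0.5,0,-3.0,0,0,0],
])

```text
time: 30.7
ee_pos: [0.3683, 0.3147, 0.2266]
ee_rot: [0.105, 3.13, 0.008]
force: [0.9, 0.5, -0.2]
grip_width: 0.0664
finger_force: 0.0
```

```bash
python3 - <<'E'
from h import *
s=arm.observe();print(s["ee_pos"],s["force"],s["time"])
o=[]
for n in ("scene","top"):
    c=arm.read_camera(n); im=cv2.cvtColor(c["frame"],cv2.COLOR_RGB2BGR)
    for f in arm.cut_out("leaf_p",n):
        if f["score"]<.4: continue
        m=np.array(f["pixels"],float); r=[]
        for nm,p in (("A",[.580,.0115,-.0585]),("B",[.4645,.306,-.068])):
            for th in (0,.05,.1,.2,1.6,1.7,1.8,1.85,1.9):
                S=sil(c,[rp(th)(H) for H in LEAF],*p); r.append((round(np.minimum(S,m).sum()/np.maximum(S,m).sum(),3),nm,th))
        print(n,round(f["score"],2),np.round(f["bbox"]),sorted(r)[-4:])
    o.append(cv2.resize(im[60:360,130:430] if n=="scene" else im[80:330,90:340],(400,400),interpolation=cv2.INTER_CUBIC))
cv2.imwrite("pics/f.png",np.hstack(o))
E
```

```text
[0.36829562 0.3146667  0.22662729] [ 0.85195637  0.49135362 -0.16953812] 30.7
scene 0.7 [206. 202. 243. 248.] [(np.float64(0.251), 'A', 1.7), (np.float64(0.342), 'A', 1.8), (np.float64(0.495), 'A', 1.85), (np.float64(0.75), 'A', 1.9)]
scene 0.62 [332. 263. 407. 320.] [(np.float64(0.745), 'B', 0.2), (np.float64(0.806), 'B', 0.1), (np.float64(0.835), 'B', 0.05), (np.float64(0.869), 'B', 0)]
top 0.91 [222. 113. 255. 159.] [(np.float64(0.637), 'A', 1.7), (np.float64(0.75), 'A', 1.8), (np.float64(0.807), 'A', 1.85), (np.float64(0.859), 'A', 1.9)]
top 0.87 [124. 191. 162. 232.] [(np.float64(0.751), 'B', 0.2), (np.float64(0.78), 'B', 0.1), (np.float64(0.793), 'B', 0.05), (np.float64(0.805), 'B', 0)]
top 0.63 [122. 190. 173. 242.] [(np.float64(0.534), 'B', 0.2), (np.float64(0.55), 'B', 0.1), (np.float64(0.556), 'B', 0.05), (np.float64(0.563), 'B', 0)]
```

View pics/f.png

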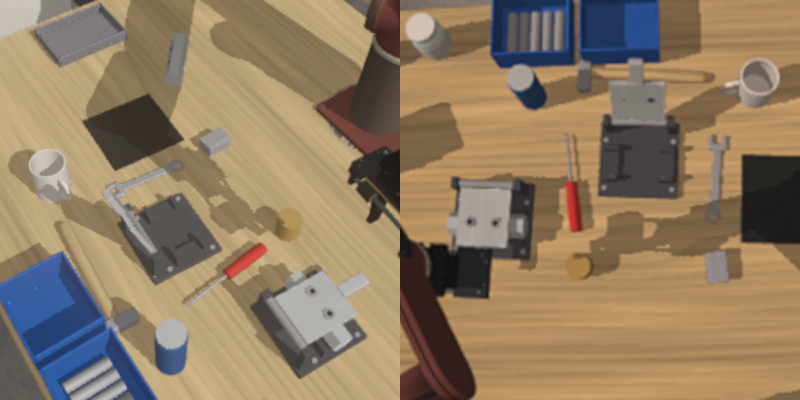

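The final views show leaf B shut over the bar at scene crop ~(320,305), with the bar ends projecting evenly. Leaf A stands fully open and the bystanders have not moved. Handing in.

```bash
python3 -c "
from station import arm
print(arm.finish_job())"
```

```text
the job is handed in; nothing more can be done
None
```

The job is handed in: the bar lies in the free-swinging left fixture with its marked flat up and the leaf shut over it, the stiff leaf of the middle fixture stands fully open, and the other things were left where they were (about 31 s of the 72 s used; no verdict was returned).

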